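Hold the right cover over the open coolant pump for screwing down

TASK

One of the grinder's two open coolant pumps has its impeller fitted again and can be closed: take the cover whose holes match that pump by its round port, and hold it level over the pump, every hole of the cover straight above its threaded hole, about 8 mm clear of the flange so that the screws can be started without dragging the new O-ring. Do not touch either pump with the cover or the gripper, and leave the other cover and everything else where it is. Finish there, still holding the cover still in mid-air; it is not put down.

Things in the scene. Friction and masses are not known exactly. Their poses are not given: they have to be found in the camera images.
- pump_three: The three-hole pump: open pump body of grey casting, fixed to the worktop, 56 mm high, chamber (52 mm across, 24 mm deep) open upward. Its top is a bare-metal flange, kite-shaped, rounded, 92 mm long by 76 mm wide: three holes, one at the narrow end and two at the broad end. Origin: centre of the underside, on the chamber's axis; z up, x to the narrow end, under which the delivery branch sticks out level to 68 mm from the axis.
- pump_three_face (a point): Centre of the chamber mouth on the flange face of the three-hole pump, axes as the pump's; the O-ring round it stands 1 mm proud. Threaded holes, 7.6 mm across, at these x, y in mm from here: hole0 (46, 0); hole1 (-26, 28); hole2 (-26, -28). The cover fits only one way round.
- pump_three_hole0 (a point): Centre of the mouth of threaded hole0 of the three-hole pump, at the flange face.
- pump_three_hole1 (a point): Centre of the mouth of threaded hole1 of the three-hole pump, at the flange face.
- cover_three_port (a point): The three-hole cover, loose, 0.13 to 0.25 kg, lying flat: 6 mm metal plate, same outline and holes (9 mm, right through) as the three-hole pump's flange. Round inlet port on its middle: tube 26 mm across, straight from 10 to 47 mm above the underside, top at 52, collar 36 mm across below: grip the tube. This point: on its axis, 32 mm above the underside; z up, x to the narrow end.
- cover_three_hole0 (a point): Centre of hole0 of the three-hole cover, at the plate's underside, at x, y = (46, 0) mm from the port's axis; it belongs over hole0 of the three-hole pump.
- cover_three_hole1 (a point): Centre of hole1 of the three-hole cover, at the plate's underside, at x, y = (-26, 28) mm from the port's axis; it belongs over hole1 of the three-hole pump.
- pump_four: The four-hole pump: open pump body of grey casting, fixed to the worktop, 56 mm high, chamber (52 mm across, 24 mm deep) open upward. Its top is a bare-metal flange, a rounded tapered four-cornered shape, 84 mm long by 88 mm wide: four holes, the two at the narrow end 36 mm apart, the two at the broad end 68 mm apart. Origin: centre of the underside, on the chamber's axis; z up, x to the narrow end, under which the delivery branch sticks out level to 68 mm from the axis.
- pump_four_face (a point): Centre of the chamber mouth on the flange face of the four-hole pump, axes as the pump's; the O-ring round it stands 1 mm proud. Threaded holes, 7.6 mm across, at these x, y in mm from here: hole0 (34, 18); hole1 (-30, 34); hole2 (-30, -34); hole3 (34, -18). The cover fits only one way round.
- pump_four_hole0 (a point): Centre of the mouth of threaded hole0 of the four-hole pump, at the flange face.
- pump_four_hole2 (a point): Centre of the mouth of threaded hole2 of the four-hole pump, at the flange face.
- cover_four_port (a point): The four-hole cover, loose, 0.13 to 0.25 kg, lying flat: 6 mm metal plate, same outline and holes (9 mm, right through) as the four-hole pump's flange. Round inlet port on its middle: tube 26 mm across, straight from 10 to 47 mm above the underside, top at 52, collar 36 mm across below: grip the tube. This point: on its axis, 32 mm above the underside; z up, x to the narrow end.
- cover_four_hole0 (a point): Centre of hole0 of the four-hole cover, at the plate's underside, at x, y = (34, 18) mm from the port's axis; it belongs over hole0 of the four-hole pump.
- cover_four_hole2 (a point): Centre of hole2 of the four-hole cover, at the plate's underside, at x, y = (-30, -34) mm from the port's axis; it belongs over hole2 of the four-hole pump.
- impeller: Bronze pump impeller, a 47 mm wheel with six curved vanes, already mounted (fixed) on the shaft inside the chamber of one of the two pumps, below the flange face; which pump changes. Origin: on the chamber floor, on the pump's axis (same x, y as that pump's face point).
- shaft_cap: Grey plastic protector, 17 mm across and 21 mm high, fixed on the bare shaft inside the chamber of the pump that has no impeller yet. Origin on the chamber floor, on the pump's axis.
- screwdriver: Bystander: screwdriver lying flat, 194 mm long, yellow handle 26 mm thick. Origin below its middle; its y axis runs along it to the handle's end.
- spanner: Bystander: open-ended steel spanner lying flat, 183 mm long, 7 mm thick. Origin below its middle; its y axis runs along it.

How it is judged:
By the outcome, as a careful person would: the job done as asked, in the order asked, and still so for the second after the job is handed in, while the arm keeps its last pose, push and grip.
It also fails if it takes over 35 s, if anything falls off the work surface, if the arm or the gripper's body presses on something with over 40 N, if the wrist force passes 120 N, or if a joint passes its speed limit or range.

ROBOT

A 6-joint arm with a two-finger parallel gripper is mounted at the origin on a cart in front of the work surface, level with it; the furniture and walls round the work are solid. World frame = base frame: x ahead of the robot, y to its left, z up, the work surface at z = 0. Lengths are in mm, angles in rad, forces in N, time in s.
With the tool pointing down it reaches from about 275 to 1000 mm from the base axis. Payload 8.4 kg.
Tool frame: the origin (TCP) lies between the finger pads; the fingertips stand r.finger_overhang ahead of it and the grasp point (between the pads) is the TCP (r.finger_overhang is the distance from the TCP to the fingertips, in mm); z points along the fingers, y is the line along which they close (so a half turn about z gives the same grasp; the last joint's range is limited). The gripper opens to 85 mm and grips with 20 to 120 N. Pads are 22 mm wide; open, the fingers measure 114 mm over their backs; the gripper's body (76 mm by 85 mm) begins 54 mm behind the grasp point. The pads swing forward as they close: fully open they stand 13 mm farther back than shut.
Start: joints at [-1.137, 0.353, 1.633, -0, 1.155, -0.002], TCP at [263.834, -566.586, 250.281] pointing down, gripper open.
Joint ranges: [-2.63, 2.63], [-0.92, 2.1], [0.06, 2.66], [-1.3, 4.44], [0, 2.69], [-3.02, 3.02]. Speed limits (rad/s): [2.22, 2.22, 2.79, 3.14, 3.14, 3.14].

INTERFACE

Orientations are given as [roll, pitch, yaw] about the fixed x, y, z axes, in that order (R = Rz(yaw) Ry(pitch) Rx(roll)).
In Python, from rig import r, cams, sign_off gives the robot as it stands.
- The arm moves only by the shell command python3 -m crank 'ROWS' [FORCE]. ROWS is JSON, a list of rows, each a list of 7 numbers: the shift along the tool's x, y, z in m, then the turn, a rotation vector about the tool's x, y, z in rad, then the closure, from 0 (fully open) to 1 (shut). In form: [[dx, dy, dz, ax, ay, az, gripper], ...]. A call has 1 to 5 rows; each row is the pose to reach, as a shift and turn from the pose commanded when the call began, along the tool's axes at that moment; what a row does not reach only later rows make up. A row lasts 1/10 s, in which the tool goes at most 50 mm and 8.59 degrees, less where a joint would pass 70% of its speed; a pose out of reach is approached as far as the arm can. A call with a gripper value outside its range is refused whole. The fingers move at their own pace and stop on an object; FORCE is the grip in N (left out, the last holds). Time passes only in rows, so rows that repeat a pose let the fingers close. It gives the time, the measured TCP pose, the force, the opening and the grip force at its end, in the units of the state.
- r.sense(): the state, without advancing time (a new reading comes with each control period).
- cams.grab_frame(name): name is "scene" or "side" or "wrist"; returns a dict with "image" (384x512x3 uint8, red, green, blue), "fx", "fy", "cx", "cy" (pixels), "position" and "orientation" of the camera in the world. Camera axes: x right, y down, z forward; pixel columns grow to the right and rows downward; lengths in mm; the calibration is good to about 2 mm. A picture is of the moment at which its call begins. There is no depth.
- sign_off(): hands the job in; it is judged then, once.
The state is a dict: "clock": time; "qpos": joint angles; "qvel": joint speeds; "joint_efforts": joint torques, N m; "eef_pos": TCP position; "tcp_rot": TCP orientation; "contact_force": force on the tool from outside, world axes, zero at the start; "wrist_torque": the same for the moment, N m; "opening": opening from 0.0 (shut) to 1.0 (fully open); "grasp_force": force on a finger pad.
Only numpy, scipy, OpenCV 4.12 (cv2) and the standard library are available. Lean on these libraries where they do the work, as an engineer would, in place of code of your own. Each camera call takes 0.05 s, during which the arm holds its last target. There are 200 camera calls.

## Working session

There is one attempt and no reset: what is moved stays moved. The work goes in short steps, Python scripts to look and compute and a shell command to move; the robot and the scene stay as the last step left them, time stands still between calls to the robot, and variables do not carry over. Pictures are saved under pics/ and viewed, at most 10 in all, crops included, and the job is handed in when it is done.

```bash
mkdir -p pics; ls
python3 - <<'E'
from rig import r,cams
import cv2,numpy as np
for n in["scene","side","wrist"]:
    f=cams.grab_frame(n);cv2.imwrite(f"pics/{n}0.png",f["image"][:,:,::-1]);print(n,[np.round(f[k],3) for k in("fx","fy","cx","cy","position","orientation")])
s=r.sense();print(s,r.finger_overhang)
a=[cv2.imread(f"pics/{n}0.png") for n in("scene","side")]
E
```

```text
pics
scene [np.float64(437.725), np.float64(437.725), np.float64(252.958), np.float64(189.284), array([-240.193, -672.104,  838.119]), array([-2.301, -0.015, -1.013])]
side [np.float64(359.522), np.float64(359.522), np.float64(251.508), np.float64(192.175), array([  511.088, -1017.485,   641.918]), array([-2.187e+00, -1.000e-03, -4.000e-03])]
wrist [np.float64(264.505), np.float64(264.505), np.float64(251.336), np.float64(190.932), array([ 340.618, -530.406,  373.872]), array([ 2.809,  0.003, -1.135])]
{'clock': 0.15, 'qpos': array([-1.13739982e+00,  3.53508362e-01,  1.63397654e+00, -2.11787933e-05,
        1.15519899e+00, -2.39155213e-03]), 'qvel': array([-7.55016544e-05, -3.57885346e-03, -2.91259692e-03,  1.15995975e-03,
       -1.82100517e-03,  1.86574020e-05]), 'joint_efforts': array([-5.66282470e-04, -6.05635428e+01, -3.42339063e+01, -7.47944478e-05,
        6.13896700e-03,  3.28904127e-05]), 'eef_pos': array([ 263.67924058, -566.26673814,  249.71640619]), 'tcp_rot': array([-3.14050137e+00,  1.67568083e-05,  4.35796629e-01]), 'contact_force': array([-0.0052871 , -0.12022805,  0.17496548]), 'wrist_torque': array([ 0.03045504, -0.01684094,  0.00545115]), 'grasp_force': 0.0, 'opening': 1.000112220310306} 19.0
```

View pics/scene0.png

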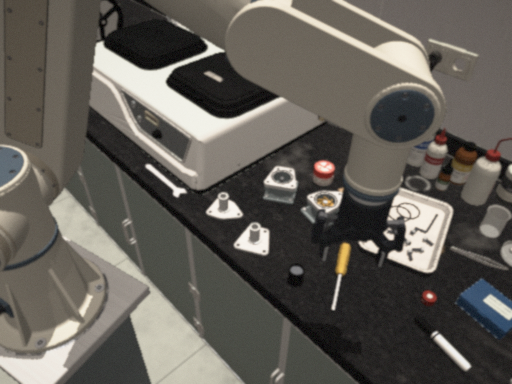

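View pics/side0.png

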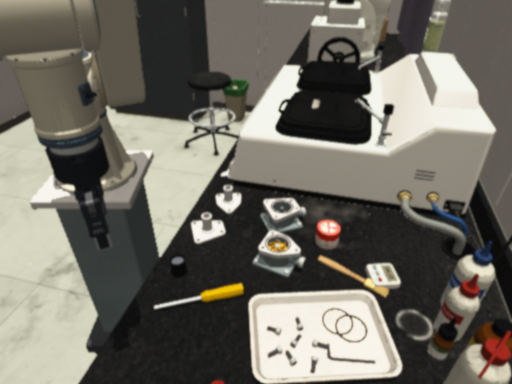

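The side view shows covers at about (229,200) and (207,230). The pumps are at (282,212) and (278,247), and the lower one holds the bronze impeller. I'll zoom in to read the shapes.

```bash
cat > h.py <<'E'
import numpy as np
from scipy.spatial.transform import Rotation as Ro
def ray(f,uv,z):
    uv=np.atleast_2d(uv);d=np.c_[(uv[:,0]-f["cx"])/f["fx"],(uv[:,1]-f["cy"])/f["fy"],np.ones(len(uv))]
    d=d@Ro.from_euler("xyz",f["orientation"]).as_matrix().T;p=np.array(f["position"])
    return p+d*((z-p[2])/d[:,2])[:,None]
def proj(f,P):
    c=(np.atleast_2d(P)-f["position"])@Ro.from_euler("xyz",f["orientation"]).as_matrix()
    return np.c_[f["fx"]*c[:,0]/c[:,2]+f["cx"],f["fy"]*c[:,1]/c[:,2]+f["cy"]]
E
python3 - <<'E'
from rig import cams
from h import *
import cv2
f=cams.grab_frame("side")
cv2.imwrite("pics/sidez.png",cv2.resize(f["image"][175:285,180:320,::-1],None,fx=5,fy=5,interpolation=cv2.INTER_CUBIC))
print(ray(f,[[229,188],[207,215]],52).round(),ray(f,[[282,207],[278,243]],56).round())
g=cams.grab_frame("scene");print(ray(g,[[223,195],[256,227]],52).round(),ray(g,[[283,176],[325,201]],56).round())
E
```

```text
[[ 450. -164.   52.]
 [ 399. -287.   52.]] [[ 596. -259.   56.]
 [ 576. -397.   56.]]
[[ 448. -163.   52.]
 [ 397. -297.   52.]] [[ 599. -260.   56.]
 [ 570. -402.   56.]]
```

View pics/sidez.png

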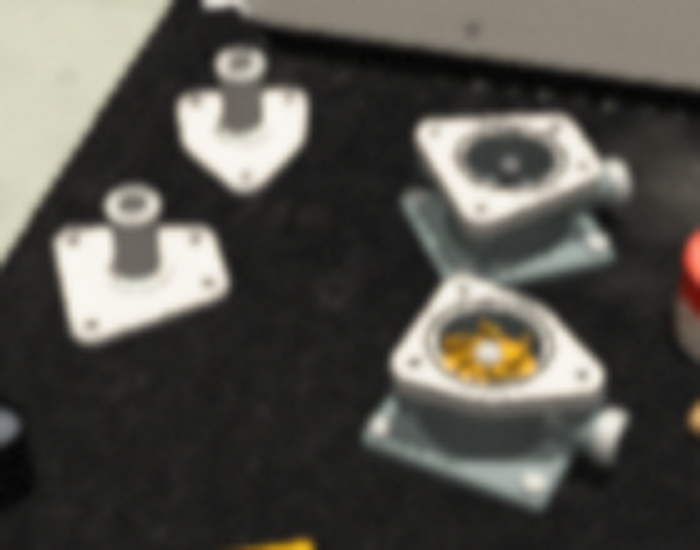

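The impeller is in the three-hole pump, whose narrow end points right (hole0 at crop (588,376)). The three-hole cover is the upper left one, narrow end toward the camera at (246,177). Next: compute poses from the holes.

```bash
cat >> h.py <<'E'
H=np.array([[46,0],[-26,28],[-26,-28.]])
def fit(P):  # rigid 2D fit of hole pattern -> centre, yaw, residual
    P=np.asarray(P)[:,:2];a=H-H.mean(0);b=P-P.mean(0)
    t=np.arctan2((a[:,0]*b[:,1]-a[:,1]*b[:,0]).sum(),(a*b).sum());R=np.array([[np.cos(t),-np.sin(t)],[np.sin(t),np.cos(t)]])
    c=P.mean(0)-R@H.mean(0);return c,t,np.linalg.norm(P-(H@R.T+c),axis=1)
E
python3 - <<'E'
from rig import cams
from h import *
f=cams.grab_frame("side")
o=np.array([180,175])
# crop order hole0, hole1(+y: left of x), hole2
cov=np.array([[246,177],[290,98],[195,100]])/5+o-.4
pmp=np.array([[588,376],[463,290],[415,376]])/5+o-.4
print(fit(ray(f,cov,6)),fit(ray(f,pmp,56)))
E
```

```text
(array([ 446.3734273 , -158.73694016]), np.float64(-1.5086166481142222), array([3.21961661, 0.87223354, 2.63835942])) (array([ 576.31650396, -400.85049742]), np.float64(-0.41234619197921774), array([0.91644309, 4.23705968, 3.91747379]))
```

```bash
cat >> h.py <<'E'
def go(s,p,yaw):  # shift (m) in tool axes and turn about tool z (rad) for tool-down target
    R=Ro.from_euler("xyz",s["tcp_rot"]);T=Ro.from_euler("xyz",[np.pi,0,yaw])
    return (R.inv().apply(np.array(p)-s["eef_pos"])/1000).round(4),(R.inv()*T).as_rotvec().round(4)
E
python3 - <<'E'
from rig import cams,r
from h import *
f=cams.grab_frame("side");g=cams.grab_frame("scene")
print("grinder front edge",ray(f,[[234,183],[300,192],[380,203]],0).round(),ray(g,[[183,187],[198,188],[240,163]],0).round())
print(go(r.sense(),[446,-162,230],0.436))
E
```

```text
grinder front edge [[ 460.  -60.   -0.]
 [ 665. -111.    0.]
 [ 896. -168.   -0.]] [[459. -13.  -0.]
 [479. -52.   0.]
 [641. -90.   0.]]
(array([ 0.3359, -0.2898,  0.0202]), array([-0.0002, -0.    , -0.0002]))
```

```bash
python3 -m crank '[[0.0378,-0.0326,0.002,0,0,0,0],[0.0756,-0.0652,0.004,0,0,0,0],[0.113,-0.0977,0.006,0,0,0,0],[0.151,-0.13,0.01,0,0,0,0],[0.18,-0.155,0.01,0,0,0,0]]'; python3 -m crank '[[0.038,-0.033,0.002,0,0,0,0],[0.076,-0.066,0.004,0,0,0,0],[0.113,-0.098,0.006,0,0,0,0],[0.15,-0.13,0.01,0,0,0,0],[0.156,-0.135,0.01,0,0,0,0]]'; python3 -m crank '[[0,0,0,0,0,0,0],[0,0,0,0,0,0,0],[0,0,0,0,0,0,0]]'
python3 - <<'E'
from rig import cams,r
from h import *
import cv2
f=cams.grab_frame("wrist");cv2.imwrite("pics/w1.png",cv2.resize(f["image"][:,:,::-1],(768,576),interpolation=cv2.INTER_CUBIC))
s=r.sense();print(s["clock"],s["eef_pos"],s["tcp_rot"],s["qpos"],f["position"],f["orientation"])
E
```

```text
clock: 0.9
eef_pos: [361.9, -347.5, 239.9]
tcp_rot: [-3.141, -0.0, 0.436]
contact_force: [0.2, -0.8, -0.4]
opening: 1.003
grasp_force: 0.0
clock: 1.4
eef_pos: [447.2, -157.9, 230.1]
tcp_rot: [-3.141, -0.001, 0.439]
contact_force: [-0.5, -0.2, 0.2]
opening: 1.0
grasp_force: 0.0
clock: 1.7
eef_pos: [445.6, -163.1, 230.4]
tcp_rot: [3.141, 0.0, 0.434]
contact_force: [-0.1, -0.1, -0.2]
opening: 1.003
grasp_force: 0.0
1.75 [ 445.58871183 -163.14849342  230.35295923] [3.14135838e+00 9.10117247e-05 4.33882221e-01] [-3.53986111e-01  1.39865859e-01  1.96633327e+00 -2.67161125e-04
  1.03529167e+00  7.83064298e-01] [ 522.55075556 -127.23393119  354.59799831] [ 2.80899256e+00  1.26449017e-03 -1.13648213e+00]
```

View pics/w1.png

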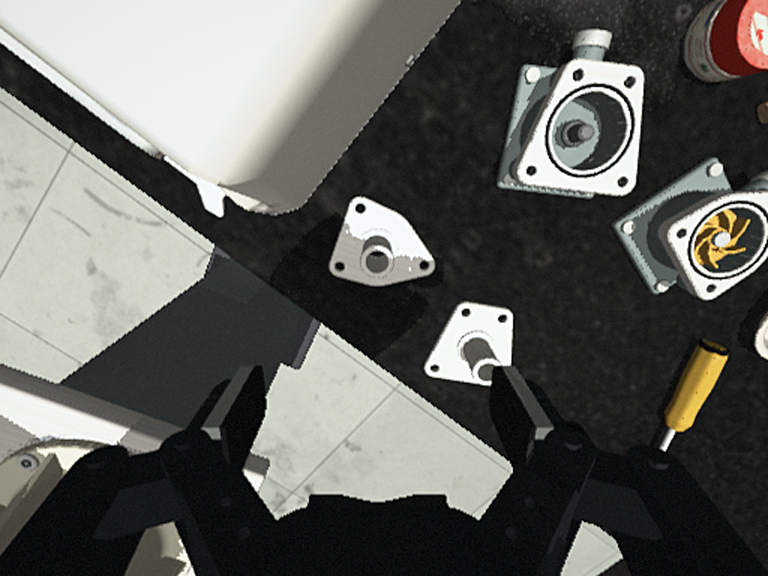

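The wrist view shows the three-hole cover clearly, with holes at about (425,267), (359,208) and (339,267) and the tube top at (376,260). I'll refine these sub-pixel.

```bash
cat >> h.py <<'E'
import cv2
def holes(img,uv,w=7):  # subpixel centre of the dark blob nearest each seed
    g=cv2.cvtColor(img,cv2.COLOR_RGB2GRAY).astype(float);out=[]
    for u,v in np.round(uv).astype(int):
        p=g[v-w:v+w+1,u-w:u+w+1];m=(p<(p.min()+np.percentile(p,75))/2).astype(np.uint8)
        n,l,st,c=cv2.connectedComponentsWithStats(m)
        k=1+np.argmin(np.linalg.norm(c[1:]-w,axis=1));wt=np.where(cv2.dilate((l==k).astype(np.uint8),np.ones((3,3)))>0,np.clip(np.percentile(p,75)-p,0,None),0)
        yy,xx=np.mgrid[-w:w+1,-w:w+1];out.append([u+(wt*xx).sum()/wt.sum(),v+(wt*yy).sum()/wt.sum(),st[k,4]])
    return np.array(out)
E
python3 - <<'E'
from rig import cams,r
from h import *
f=cams.grab_frame("wrist")
h=holes(f["image"],np.array([[425,267],[359,208],[339,267]])/1.5,5);print(h)
c,t,e=fit(ray(f,h[:,:2],5));print(c,t,e,ray(f,[[376/1.5,260/1.5]],52))
print(go(r.sense(),[*c,120],0.436))
E
```

```text
[[282.34897305 176.34821933  29.        ]
 [239.80816277 138.43817367  34.        ]
 [226.01896858 177.17980636  31.        ]]
[ 446.34712383 -161.473493  ] -1.4937592942785605 [0.01758359 0.1227668  0.13999086] [[ 447.2000358  -160.89847483   52.        ]]
(array([ 0.0014, -0.0011,  0.1103]), array([ 0.0001,  0.0001, -0.0022]))
```

```bash
python3 -m crank '[[0.001,-0.001,0.045,0,0,0,0],[0.0014,-0.0011,0.09,0,0,0,0],[0.0014,-0.0011,0.135,0,0,0,0],[0.0014,-0.0011,0.17,0,0,0,0],[0.0014,-0.0011,0.17,0,0,0,0]]'
python3 - <<'E'
from rig import r
from h import *
print(go(r.sense(),[446.3,-161.4,33],0.436),r.sense()["contact_force"])
E
```

```text
clock: 2.3
eef_pos: [443.6, -160.0, 56.7]
tcp_rot: [-3.136, 0.006, 0.434]
contact_force: [-0.4, -0.6, 0.4]
opening: 1.001
grasp_force: 0.0
(array([0.0021, 0.0025, 0.0237]), array([-0.0055,  0.0056, -0.0017])) [-0.39167883 -0.58417759  0.35624827]
```

```bash
python3 -m crank '[[0,0,0.014,0,0,0,0],[0,0,0.027,0,0,0,0],[0,0,0.027,0,0,0,0],[0,0,0.027,0,0,0,0]]'
python3 - <<'E'
from rig import r
from h import *
print(go(r.sense(),[446.3,-161.4,33],0.436),r.sense()["contact_force"])
E
```

```text
clock: 2.7
eef_pos: [447.2, -160.6, 34.1]
tcp_rot: [3.141, -0.0, 0.435]
contact_force: [-0.6, 0.6, 0.4]
opening: 1.0
grasp_force: 0.0
(array([-0.0011,  0.0003,  0.0011]), array([ 0.0005, -0.0005, -0.0006])) [-0.5546715   0.64269751  0.38781921]
```

```bash
python3 -m crank '[[0,0,0,0,0,0,0.5],[0,0,0,0,0,0,0.7],[0,0,0,0,0,0,0.85],[0,0,0,0,0,0,1],[0,0,0,0,0,0,1]]' 50;  python3 -m crank '[[0,0,0,0,0,0,1],[0,0,0,0,0,0,1],[0,0,0,0,0,0,1],[0,0,0,0,0,0,1],[0,0,0,0,0,0,1]]'
```

```text
clock: 3.2
eef_pos: [447.1, -160.3, 33.7]
tcp_rot: [3.141, -0.0, 0.436]
contact_force: [-1.6, 0.3, 6.2]
opening: 0.291
grasp_force: 48.7
clock: 3.7
eef_pos: [447.1, -160.3, 33.7]
tcp_rot: [3.141, -0.0, 0.436]
contact_force: [-1.7, -0.0, 7.4]
opening: 0.293
grasp_force: 48.7
```

```bash
python3 -m crank '[[0,0,-0.01,0,0,0,1],[0,0,-0.03,0,0,0,1],[0,0,-0.07,0,0,0,1],[0,0,-0.12,0,0,0,1],[0,0,-0.166,0,0,0,1]]'; python3 -m crank '[[0,0,0,0,0,0,1],[0,0,0,0,0,0,1]]'
python3 - <<'E'
from rig import r
from h import *
s=r.sense();print(go(s,[576,-521,200],0.436),go(s,[511,-340,200],.436+.548))
E
```

```text
clock: 4.2
eef_pos: [446.2, -160.0, 201.6]
tcp_rot: [-3.141, 0.0, 0.436]
contact_force: [0.9, -0.9, -1.1]
opening: 0.287
grasp_force: 49.3
clock: 4.4
eef_pos: [447.1, -160.4, 200.5]
tcp_rot: [3.14, -0.002, 0.436]
contact_force: [-0.5, 0.4, -3.2]
opening: 0.294
grasp_force: 49.3
(array([-0.0354,  0.3813,  0.0011]), array([ 0.0018, -0.0019, -0.0002])) (array([-0.0179,  0.1898,  0.0008]), array([ 0.0023, -0.0013, -0.5482]))
```

```bash
python3 -m crank '[[-0.002,0.02,0,0,0,-0.06,1],[-0.006,0.06,0,0,0,-0.18,1],[-0.01,0.105,0,0,0,-0.3,1],[-0.014,0.15,0,0,0,-0.43,1],[-0.018,0.19,0,0,0,-0.548,1]]'; python3 -m crank '[[-0.026,0.035,0,0,0,-0.12,1],[-0.052,0.07,0,0,0,-0.25,1],[-0.08,0.107,0,0,0,-0.38,1],[-0.103,0.139,0,0,0,-0.49,1],[-0.115,0.154,0,0,0,-0.548,1]]';python3 -m crank '[[0,0,0,0,0,0,1],[0,0,0,0,0,0,1],[0,0,0,0,0,0,1],[0,0,0,0,0,0,1]]'
python3 - <<'E'
from rig import cams,r
from h import *
import cv2
f=cams.grab_frame("wrist");cv2.imwrite("pics/w2.png",cv2.resize(f["image"][:,:,::-1],(768,576),interpolation=cv2.INTER_CUBIC))
E
```

```text
clock: 4.9
eef_pos: [510.1, -341.3, 196.8]
tcp_rot: [-3.138, -0.0, 0.989]
contact_force: [0.8, 0.5, -1.1]
opening: 0.289
grasp_force: 49.4
clock: 5.4
eef_pos: [574.7, -523.4, 195.5]
tcp_rot: [-3.139, -0.002, 1.535]
contact_force: [-0.2, -0.0, -2.0]
opening: 0.293
grasp_force: 49.4
clock: 5.8
eef_pos: [575.0, -520.0, 198.8]
tcp_rot: [-3.141, -0.001, 1.532]
contact_force: [-0.3, 0.2, -1.2]
opening: 0.289
grasp_force: 49.5
```

View pics/w2.png

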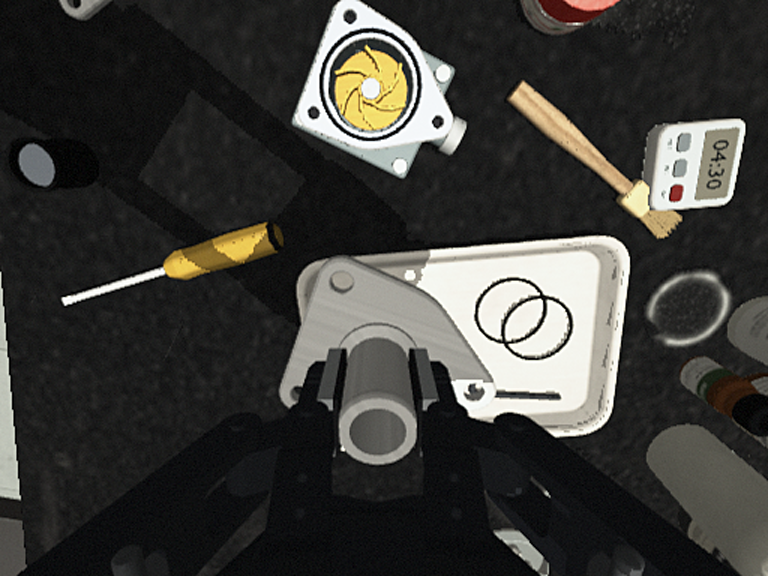

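The wrist view shows pump holes at hole0 (437,122), hole1 (349,17) and hole2 (314,112). The held cover's holes are at (475,391), (341,281) and (300,395). I'll measure the pump and enlarge the cover.

Run:
```python
from rig import cams,r
from h import *
f=cams.grab_frame("wrist")
h=holes(f["image"],np.array([[437,122],[349,17],[314,112]])/1.5,6);print(h)
print(fit(ray(f,h[:,:2],55.5)), "shaft/imp",ray(f,[[371/1.5,90/1.5]],45))
s=r.sense();print(s["eef_pos"],s["tcp_rot"])
cv2.imwrite("pics/z2.png",cv2.resize(f["image"][165:285,180:340,::-1],None,fx=5,fy=5,interpolation=cv2.INTER_CUBIC))
```

```text
[[291.32644971  80.46160229  48.        ]
 [232.60973123  10.38167383  63.        ]
 [208.3742653   74.51270458  49.        ]]
(array([ 575.7005426 , -398.43516062]), np.float64(-0.47535603569536417), array([0.27542156, 0.28148663, 0.17742235])) shaft/imp [[ 576.29285669 -399.38137778   45.        ]]
[ 575.27017063 -520.33552269  199.46269291] [-3.14154060e+00 -1.50423886e-04  1.53214055e+00]
```

View pics/z2.png

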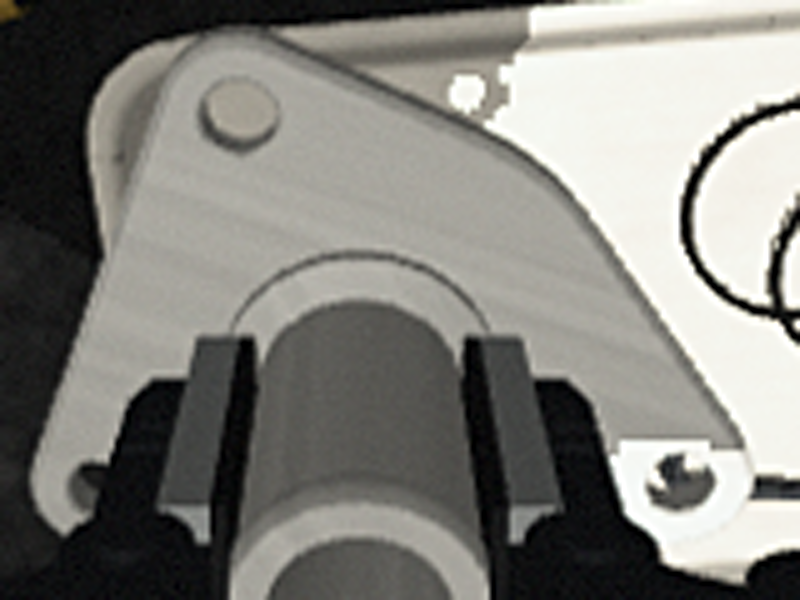

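```bash
cat >> h.py <<'E'
def fit2(P,H2):
    P=np.asarray(P)[:,:2];a=H2[1]-H2[0];b=P[1]-P[0]
    t=np.arctan2(b[1],b[0])-np.arctan2(a[1],a[0]);t=(t+np.pi)%(2*np.pi)-np.pi
    R=np.array([[np.cos(t),-np.sin(t)],[np.sin(t),np.cos(t)]])
    return P.mean(0)-R@H2.mean(0),t,np.linalg.norm(b)-np.linalg.norm(a)
E
python3 - <<'E'
from rig import cams,r
from h import *
f=cams.grab_frame("wrist");s=r.sense()
uv=np.array([[681,482],[240,114]])/5+[180,165]-.4
for zu in(164,165.8,168):
    print(zu,fit2(ray(f,uv,zu+6),H[:2]))
print(s["eef_pos"],s["tcp_rot"][2]-(.436-(-1.4938))-0)
E
```

```text
164 (array([ 575.80808248, -521.98832101]), np.float64(-0.40119215674481623), np.float64(0.9556898607124964))
165.8 (array([ 575.67383323, -521.08401098]), np.float64(-0.401192156744818), np.float64(0.03991652654974587))
168 (array([ 575.50975082, -519.97874317]), np.float64(-0.40119215674481756), np.float64(-1.0793619929825127))
[ 575.28648696 -520.51458879  199.58303677] -0.3976646611384351
```

Run:
```python
from rig import r
from h import *
s=r.sense();print(go(s,[575.4,-397.9,199],1.457),go(s,[575.4,-397.9,115],1.457))
```

```text
(array([ 0.1225, -0.0046,  0.0006]), array([0.0001, 0.    , 0.0751])) (array([ 0.1225, -0.0046,  0.0846]), array([0.0001, 0.    , 0.0751]))
```

```bash
python3 -m crank '[[0.025,-0.001,0,0,0,0.02,1],[0.06,-0.002,0,0,0,0.04,1],[0.095,-0.0036,0,0,0,0.06,1],[0.1225,-0.0046,0,0,0,0.075,1],[0.1225,-0.0046,0.02,0,0,0.075,1]]'; python3 -m crank '[[0,0,0.02,0,0,0,1],[0,0,0.04,0,0,0,1],[0,0,0.055,0,0,0,1],[0,0,0.064,0,0,0,1],[0,0,0.064,0,0,0,1]]'; python3 -m crank '[[0,0,0,0,0,0,1],[0,0,0,0,0,0,1],[0,0,0,0,0,0,1]]'
python3 - <<'E'
from rig import r
from h import *
s=r.sense();print(s["eef_pos"],go(s,[575.4,-397.9,97.8],1.457))
E
```

```text
clock: 6.45
eef_pos: [577.0, -395.8, 182.5]
tcp_rot: [3.137, 0.001, 1.459]
contact_force: [-0.1, -0.4, -1.3]
opening: 0.296
grasp_force: 49.5
clock: 6.95
eef_pos: [574.8, -398.2, 114.1]
tcp_rot: [-3.14, -0.001, 1.457]
contact_force: [-0.1, 0.6, -1.7]
opening: 0.287
grasp_force: 49.5
clock: 7.25
eef_pos: [575.8, -398.9, 116.3]
tcp_rot: [3.14, 0.001, 1.457]
contact_force: [-0.3, -0.8, -1.3]
opening: 0.295
grasp_force: 49.5
[ 575.83632411 -398.94743179  116.25123898] (array([ 0.001 , -0.0006,  0.0184]), array([ 0.0013,  0.0007, -0.0003]))
```

```bash
python3 -m crank '[[0,0,0.006,0,0,0,1],[0,0,0.012,0,0,0,1],[0,0,0.017,0,0,0,1],[0,0,0.017,0,0,0,1],[0,0,0.017,0,0,0,1]]'; for i in 1 2 3 4; do python3 -m crank '[[0,0,0,0,0,0,1]]' | grep -E 'eef|rot|contact'; done
python3 - <<'E'
from rig import cams,r
from h import *
P=[]
for i in range(4):
    f=cams.grab_frame("wrist");P.append(r.sense()["eef_pos"])
print(np.mean(P,0))
cv2.imwrite("pics/z3.png",cv2.resize(f["image"][165:285,180:340,::-1],None,fx=5,fy=5,interpolation=cv2.INTER_CUBIC))
f=cams.grab_frame("side")
u,v=map(int,proj(f,[[576,-400,60]])[0])
cv2.imwrite("pics/z4.png",cv2.resize(f["image"][v-50:v+50,u-65:u+65,::-1],None,fx=6,fy=6,interpolation=cv2.INTER_CUBIC));print(u,v)
E
```

```text
clock: 7.75
eef_pos: [575.2, -398.5, 97.9]
tcp_rot: [-3.141, -0.0, 1.457]
contact_force: [0.3, -0.7, -1.0]
opening: 0.292
grasp_force: 49.5
eef_pos: [575.5, -398.6, 98.4]
tcp_rot: [3.141, 0.0, 1.457]
contact_force: [-0.3, 0.1, -1.3]
eef_pos: [575.6, -398.7, 98.5]
tcp_rot: [3.141, 0.0, 1.457]
contact_force: [0.6, 0.3, -2.4]
eef_pos: [575.5, -398.6, 98.5]
tcp_rot: [3.141, 0.0, 1.457]
contact_force: [0.5, -0.1, -0.8]
eef_pos: [575.5, -398.6, 98.4]
tcp_rot: [3.141, 0.0, 1.457]
contact_force: [-0.3, -0.4, -1.3]
[ 575.43619738 -398.58372383   98.36515611]
277 242
```

View pics/z3.png

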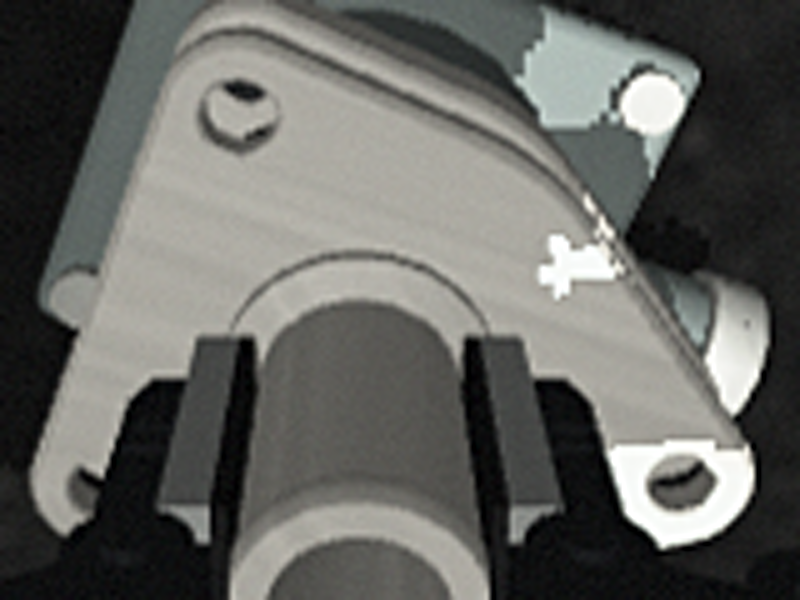

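View pics/z4.png

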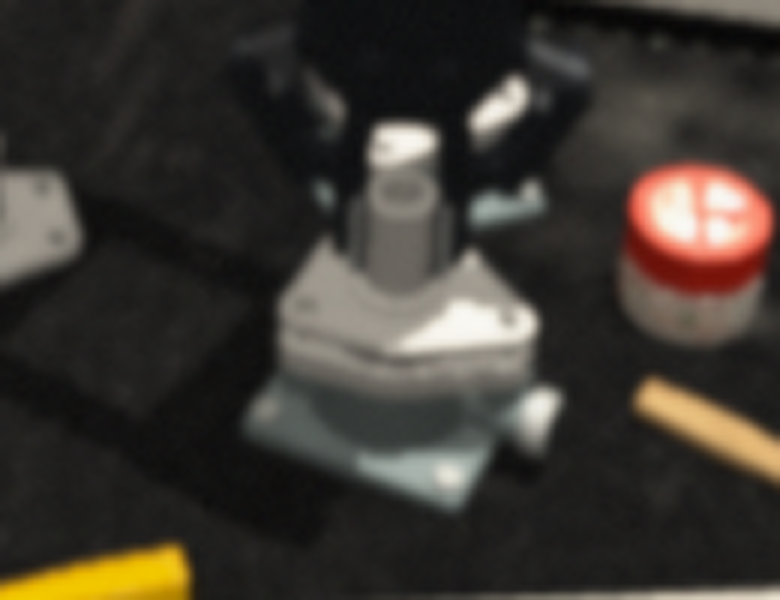

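The wrist crop shows hole1's threaded hole at the top edge of the cover hole, its lower rim at about (240,98). The side crop shows the cover level and concentric over the pump with a clear gap. I'll check the alignment numerically.

Run:
```python
from rig import cams
from h import *
f=cams.grab_frame("wrist")
a=np.linspace(0,2*np.pi,12,endpoint=False)
for n,c in(("h1",[240,114]),("h0",[681,482])):
    w=ray(f,np.array([c])/5+[180,165]-.4,70.6)[0];w[2]=56
    ring=w+3.8*np.c_[np.cos(a),np.sin(a),0*a]
    q=(proj(f,np.vstack([w,ring]))-[180,165]+.4)*5
    print(n,w.round(1),q.round().astype(int).tolist())
    print(" px per mm x,y",np.diff((proj(f,[w,w+[1,0,0],w+[0,1,0]])*5),axis=0).round(1).tolist())
g=cv2.cvtColor(f["image"],cv2.COLOR_RGB2GRAY)
print(g[176:198,218:240]);print(g[250:272,306:328])
```

```text
h1 [ 565.5 -362.5   56. ] [[249, 79], [278, 76], [272, 63], [260, 54], [245, 52], [232, 57], [223, 68], [221, 82], [227, 96], [239, 105], [254, 107], [267, 101], [276, 90]]
 px per mm x,y [[7.5, -0.8], [-8.6, -6.4]]
h0 [ 616.6 -420.4   56. ] [[658, 424], [684, 421], [680, 410], [670, 402], [657, 401], [643, 405], [634, 414], [631, 426], [635, 437], [645, 445], [659, 446], [672, 442], [681, 433]]
 px per mm x,y [[7.0, -0.7], [-7.2, -5.3]]
[[144 155 161 165 168 171 172 172 173 174 177 175 177 173 166 161 158 149
  138 134 135 123]
 [155 172 174 172 172 170 167 170 173 172 172 176 172 174 175 173 176 171
  159 150 136 134]
 [167 173 169 174 173 170 171 170 169 171 171 172 171 169 172 170 172 173
  176 172 160 148]
 [170 169 172 168 174 173 176 175 176 176 177 175 173 170 169 170 168 173
  173 176 173 172]
 [170 169 172 170 173 177 163 167 159 138 148 166 177 178 174 169 168 168
  170 173 175 175]
 [173 171 173 171 157 138 123 100  85  59  70 103 122 149 176 174 167 172
  169 172 166 171]
 [168 174 174 152 133 136 108  34  17  19  23  35  35  76 137 169 174 172
  173 170 169 168]
 [170 1
[... 2735 characters left out ...]
2  89  89  89  87 155 255 255
  250 248 248 251]
 [251 249 252 252 199 113  67  81  87  84  88  79  76  73 118 239 255 250
  249 249 251 255]
 [254 249 250 251 244 206 151  93  94  66  80 139 146 205 236 254 252 249
  249 250 255 255]
 [255 253 249 250 251 251 235 210 195 186 195 220 231 248 253 251 249 248
  250 255 255 215]
 [253 255 254 251 250 251 250 252 250 246 246 251 250 250 251 249 249 250
  255 255 225  71]
 [118 235 255 255 252 250 249 251 251 249 249 250 249 249 249 249 252 255
  255 218  70   7]
 [  0  52 171 249 255 252 250 249 249 248 249 249 249 249 251 254 255 251
  199  61   5  21]
 [  5   1  11 122 253 255 252 250 250 250 251 253 255 255 255 255 221 131
   61   6  18  27]]
```

The pump's hole1 appears about 0.6 mm further in +y than the cover hole, so one small trim, then hand in.

```bash
python3 -m crank '[[0.0006,0,0.0004,0,0,0,1],[0.0006,0,0.0004,0,0,0,1],[0.0006,0,0.0004,0,0,0,1],[0.0006,0,0.0004,0,0,0,1],[0.0006,0,0.0004,0,0,0,1]]'; python3 -c "
from rig import sign_off
print(sign_off())"
```

```text
clock: 8.95
eef_pos: [575.5, -398.0, 97.9]
tcp_rot: [3.142, 0.0, 1.457]
contact_force: [-0.4, 0.0, -1.5]
opening: 0.291
grasp_force: 49.5
the job is handed in; nothing more can be done
None
```

The impeller is in the three-hole pump, so I took the three-hole cover and handed the job in holding it level about 8 mm above that flange. At the last camera check hole1 was about 0.6 mm off; I trimmed that out but took no picture afterwards. No contact showed in the force readings over the pump.

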